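# Refit the scale's weighing plate and test it with a push gauge

### The job

The kitchen scale has been cleaned: lower its loose metal weighing plate over the scale's two brass pins until it lies flush, either way round, and let go of it. Then lift the push gauge out of its wooden stand, stand its red tip inside the red ring on the plate, and press lightly until the sprung plunger is about half way in. Finish there, still holding the gauge upright and pressed on the spot (do not let go or put it down), and leave the mug, the salt shaker and the ball pen where they are.

Things in the scene. Friction and masses are not known exactly. Their poses are not given: they have to be found in the camera images.
- scale: white kitchen scale without its plate, 185 x 160 mm and 34 mm high, fixed. Origin under the pin centre, on the worktop; x runs along the line through both pins, away from the display panel; z up. A grey carrier 124 x 110 mm stands in the middle, its flat top 45 mm above the worktop.
- seat (a point): point on the carrier's top half way between the two pins, where the centre of the plate's underside belongs; axes as scale
- pin_a (a point): top of the brass pin 50 mm from the centre along the scale's +x; pins are 10 mm in diameter for 8 mm, then taper over 8 mm to 4 mm, 16 mm tall in all
- pin_b (a point): top of the other, equal pin, 50 mm from the centre along the scale's -x
- plate: loose metal weighing plate 140 (x) x 150 (y) x 5 mm, about 0.35 kg, lying flat on the worktop. Origin at the centre of its underside, z up. Two round through holes of 13 mm at x = +50 and -50 mm, y = 0. It fits either way round. A black bridge handle along x stands over its middle.
- handle (a point): centre of the plate's handle bar, 37 mm above the plate's underside; the bar is 66 mm long along the plate's x, 12 mm wide (y) and 12 mm high, with 26 mm free height between it and the plate; its two legs are at x = +26 and -26 mm
- spot (a point): centre of the red ring (20 mm across, with a red dot in its middle) on the plate's upper face, at x = 35, y = 48 mm, z = 5 mm in the plate's frame
- stand: wooden stand 75 x 75 x 70 mm with a 95 x 95 mm foot, fixed; origin at the centre of its underside. A vertical bore of 24 mm, 62 mm deep, in which the gauge hangs upright.
- gauge: push gauge, about 0.18 kg, standing upright in the stand. Origin on its axis at the underside of its 40 mm flange, which rests on the stand's top (70 mm above the worktop); z up along the gauge. Flange 6 mm thick; above it a blue square grip 26 x 26 mm (sides along its x and y) from z = 6 to 72 mm, black cap to 78 mm. Below the flange a steel neck, 18 mm in diameter, to z = -35 mm, then the sprung plunger with a red ball tip of 10 mm. To take it out, raise it at least 60 mm.
- gauge_tip (a point): lowest point of the red ball tip, on the gauge's axis, at z = -55 mm of the gauge while the plunger is out; moves with the plunger
- plunger (a joint): how far the plunger is pushed into the gauge: 0 out, 0.013 m fully in (hard stop). Spring: about 1 N to start, then 0.35 N per mm (3.3 N half way).
- mug: white mug, 87 mm wide and 88 mm high, origin at its base; bystander, leave alone
- salt: salt shaker, 44 mm wide and 90 mm high, origin at its base; bystander, leave alone
- pen: white ball pen, 145 mm long and 9 mm thick, lying near the front edge, origin in its middle; bystander, leave alone
Mind the look-alikes: they are no part of the job. Of the things that look like the gauge, the largest one is meant.

How it is judged:
On the way, in this order (a step that is already met when the one before it is completed fails the run):
1. the plate lies flush on the scale over both pins and has been let go (horizontal distance between plate and seat below 0.004 m and z of plate in the frame of seat below 0.002 m and angle between the x axis of plate and the x axis of scale, either way round below 0.08 rad and angle between plate's own z axis and vertical below 0.03 rad and contact force between the fingers and plate below 0.1 N), for 0.2 s.
2. the gauge has been lifted clear out of the stand (z of gauge_tip in the frame of stand above 0.07 m and contact force between the fingers and gauge above 0.5 N), for 0.1 s.
At the end, for the whole second after the job is handed in: For the last second the plate is flush on the scale (2 mm high, 4 mm sideways, 0.08 rad, either way round), untouched by the robot; the fingers hold the gauge still, upright within 8 degrees, tip within 9 mm of the ring's centre, plunger 3 to 10.5 mm in, pressing the plate with 1 to 8 N (all of step 1 and contact force between the arm and plate below 0.1 N and horizontal distance between gauge_tip and spot below 0.009 m and angle between gauge's own z axis and vertical below 0.14 rad and value of joint plunger between 0.003 and 0.0105 m and contact force between gauge and plate between 1 and 8 N and contact force between the fingers and gauge above 0.5 N and linear speed of gauge below 0.02 m/s); the arm keeps its last pose, push and grip.
It fails at once if the mug is pushed or knocked (over 30 mm) (distance of mug from where it was at the start of the episode above 0.03 m).
It fails at once if the salt shaker is pushed or knocked (over 30 mm) (distance of salt from where it was at the start of the episode above 0.03 m).
It fails at once if the pen is pushed (over 30 mm) (distance of pen from where it was at the start of the episode above 0.03 m).
It fails at once if the gauge is pressed hard on the plate (over 20 N) (contact force between gauge and plate above 20 N).
It also fails if it takes over 58 s, if anything falls off the work surface, if the arm or the gripper's body presses on something with over 40 N, if the wrist force passes 120 N, or if a joint passes its speed limit or range.

### The arm

A 6-joint arm with a two-finger parallel gripper is mounted at the origin on a cart in front of the work surface, level with it; the furniture and walls round the work are solid. World frame = base frame: x ahead of the robot, y to its left, z up, the work surface at z = 0. Lengths are in m, angles in rad, forces in N, time in s.
With the tool pointing down it reaches from about 0.2 to 0.875 m from the base axis. Payload 3.4 kg.
Tool frame: the origin (TCP) lies midway between the tips of the shut fingers; the grasp point (between the pads) lies 19 mm behind it; z points along the fingers, y is the direction in which the jaws open and shut (so a half turn about z gives the same grasp; the last joint's range is limited). The gripper opens to 94 mm and grips with 3 to 60 N. Pads are 16 mm wide; open, the fingers measure 119 mm over their backs; the gripper's body (75 mm by 177 mm) begins 78 mm behind the grasp point.
Start: joints at [-1.417, 0.276, 1.505, -0, 1.361, -0.121], TCP at [0.156, -0.553, 0.205] pointing down, gripper open.
Joint ranges: [-2.89, 2.89], [-0.75, 2.08], [0.22, 2.7], [-1.18, 4.32], [0.11, 2.71], [-2.7, 2.7]. Speed limits (rad/s): [2.57, 2.57, 3.14, 3.14, 3.14, 3.14].

### API

Orientations are given as a rotation vector (axis times angle).
In Python, from plant import * gives the robot as it stands.
- The arm moves only by the tool drive_tool, never from a script. Its argument "plan" is one flat list of numbers, 7 for each row, row after row: the shift along the world's x, y, z in cm, then the turn, a rotation vector about the world's x, y, z in units of 5 degrees (1.0 is 5 degrees), then the opening, from 0 (shut) to 1 (fully open). In form: [tx, ty, tz, rx, ry, rz, jaw, tx, ty, tz, rx, ry, rz, jaw, ...]. A call has 1 to 8 rows; each row is the pose to reach, as a shift and turn from the pose measured when the call began; what a row does not reach only later rows make up. A row lasts 1/12 s, in which the tool goes at most 41.7 mm and 7.16 degrees, less where a joint would pass 70% of its speed; a pose out of reach is approached as far as the arm can. A call with a gripper value outside its range is refused whole. The fingers move at their own pace and stop on an object; the grip force is fixed at half the most. Time passes only in rows, so rows that repeat a pose let the fingers close. It gives the time, the measured TCP pose, the force and the opening at its end, in the units of the state.
- get_state(): the state, without advancing time (a new reading comes with each control period).
- grab_frame(name): name is "scene" or "top"; returns (picture, depth): 480x640x3 uint8, red, green, blue; 480x640 float32, m along the optical axis (not along the pixel's ray), 0 where there is no reading.
- camera_info(name): a dict with "camera_matrix" (3x3 intrinsics, pixels), "distortion" ([k1, k2, p1, p2, k3] as OpenCV has them; the pictures are not rectified), "position" and "orientation" of the camera in the world. Camera axes: x right, y up, looking along -z (the intrinsics and any distortion apply to the point x, -y, -z); pixel columns grow to the right and rows downward; lengths in m; the calibration is good to about 2 mm. A picture is of the moment at which its call begins. camera_info takes no time and is no camera call.
- job_done(): hands the job in, once; it reports no verdict.
The state is a dict: "clock": time; "joint_pos": joint angles; "dq": joint speeds; "tau": joint torques, N m; "tool_pos": TCP position; "eef_rot": TCP orientation; "force": force on the tool from outside, world axes, zero at the start; "ft_torque": the same for the moment, N m; "finger_gap": finger opening in m.
Only numpy, scipy, OpenCV 4.12 (cv2) and the standard library are available. Lean on these libraries where they do the work, as an engineer would, in place of code of your own. Each camera call takes 0.05 s, during which the arm holds its last target.

## Working session

There is one attempt and no reset: what is moved stays moved. The work goes in short steps, Python scripts to look and compute and a tool call to move; the robot and the scene stay as the last step left them, time stands still between calls to the robot, and variables do not carry over. Pictures are saved under pics/ and viewed, and the job is handed in when it is done.

Besides the shell and the picture viewer there is one more tool, called after "Emit:" in YAML: its name, and indented under it one key for each argument. drive_tool: Moves the arm, as the interface text tells. Its arguments: {"type":"object","properties":{"plan":{"type":"array"}},"required":["plan"]}

```bash
mkdir -p pics; ls
python3 - <<'E'
from plant import *
import cv2
print(get_state())
for n in("scene","top"):
    p,d=grab_frame(n); cv2.imwrite(f"pics/{n}0.png",p[:,:,::-1]); import numpy as np; np.savez(f"pics/{n}0.npz",p=p,d=d)
    print(n,camera_info(n))
E
```

```text
pics
{'clock': 0.0, 'joint_pos': array([-1.41702996e+00,  2.76592794e-01,  1.50609664e+00, -1.05557203e-05,
        1.36068465e+00, -1.21012340e-01]), 'dq': array([-8.33774408e-04, -1.55804901e-03, -1.44041053e-03, -6.50065853e-04,
       -1.61066202e-03,  9.85098976e-05]), 'tau': array([ 3.11369913e-03, -4.04574287e+01, -2.37223399e+01,  7.04206573e-02,
        3.43312661e-02, -1.26321870e-04]), 'tool_pos': array([ 0.15591609, -0.55288502,  0.20462054]), 'eef_rot': array([-3.11022446e+00, -4.30024307e-01,  6.20009594e-05]), 'force': array([ 0.21544786, -0.10291331,  0.61598399]), 'ft_torque': array([ 0.023841  , -0.002301  , -0.01637942]), 'finger_gap': 0.09348757928810561}
scene {'camera_matrix': array([[533.57364613,   0.        , 317.49390605],
       [  0.        , 533.57364613, 239.28252124],
       [  0.        ,   0.        ,   1.        ]]), 'distortion': array([-0.09375607,  0.        ,  0.        ,  0.        ,  0.        ]), 'position': array([-0.05407481,  0.92472439,  0.86056434]), 'orientation': array([ 0.34696958, -1.16591735, -2.29627804])}
top {'camera_matrix': array([[542.62288297,   0.        , 322.73561792],
       [  0.        , 542.62288297, 247.99360874],
       [  0.        ,   0.        ,   1.        ]]), 'distortion': array([-0.04862864,  0.        ,  0.        ,  0.        ,  0.        ]), 'position': array([0.28547668, 0.05184487, 1.4847812 ]), 'orientation': array([ 0.1390621 , -0.16683961, -1.54072325])}
```

View pics/scene0.png

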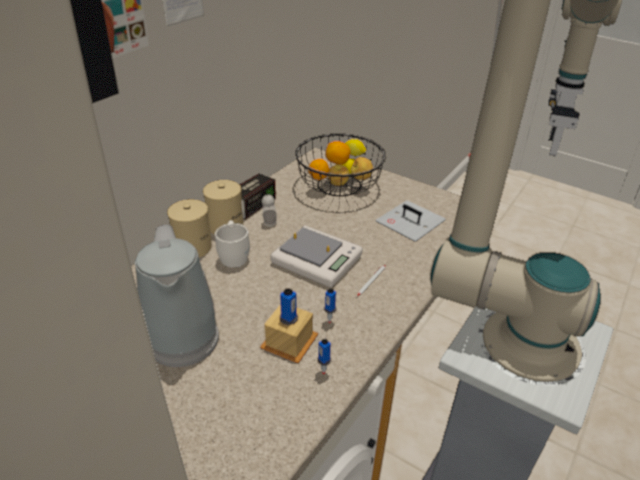

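View pics/top0.png

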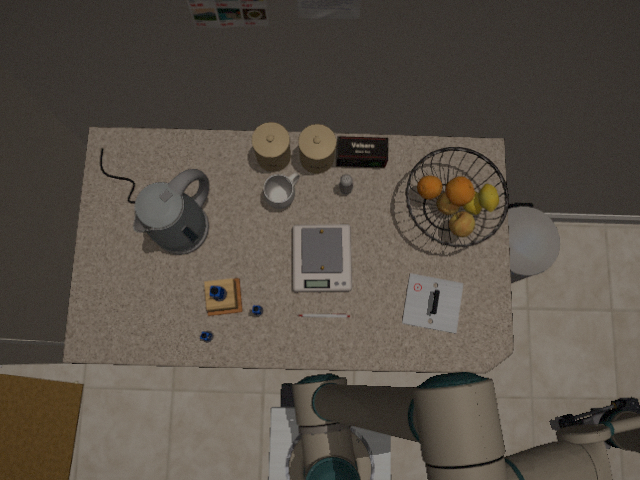

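The top view shows the scale at about (321,257) with pins near (321,232) and (322,268), and the plate at (433,302) with its ring at (418,288). The gauge in its stand is at (217,293), and the mini look-alikes are at (257,311) and (206,337). Next I'll measure these.

```bash
cat > h.py <<'E'
import numpy as np, cv2
from scipy.spatial.transform import Rotation as R
from plant import *
def ray(n,px):
    c=camera_info(n); K=np.array(c["camera_matrix"]); D=np.array(c["distortion"])
    u=cv2.undistortPoints(np.array(px,float).reshape(-1,1,2),K,D)[:,0]
    d=np.c_[u[:,0],-u[:,1],-np.ones(len(u))]
    return np.array(c["position"]),R.from_rotvec(c["orientation"]).apply(d)
def onz(n,px,z):
    o,d=ray(n,px); return o+d*((z-o[2])/d[:,2])[:,None]
def proj(n,P):
    c=camera_info(n); q=R.from_rotvec(c["orientation"]).inv().apply(np.atleast_2d(P)-c["position"])
    q=q*[1,-1,-1]
    return cv2.projectPoints(q,np.zeros(3),np.zeros(3),np.array(c["camera_matrix"]),np.array(c["distortion"]))[0][:,0]
def tri(px1,px2):
    o1,d1=ray("top",px1);o2,d2=ray("scene",px2);out=[]
    for a,b in zip(d1,d2):
        s=np.linalg.lstsq(np.c_[a,-b],o2-o1,rcond=None)[0]; p,q=o1+a*s[0],o2+b*s[1]; out.append(np.r_[(p+q)/2,np.linalg.norm(p-q)])
    return np.array(out)
def crop(p,x0,y0,w,h,k,f):
    cv2.imwrite(f,cv2.resize(p[y0:y0+h,x0:x0+w,::-1],None,fx=k,fy=k,interpolation=cv2.INTER_CUBIC))
E
python3 - <<'E'
from h import *
t=np.load("pics/top0.npz"); p=t["p"]
a=cv2.resize(p[220:300,285:360],(375,400),interpolation=cv2.INTER_CUBIC)
b=cv2.resize(p[265:345,395:470],(375,400),interpolation=cv2.INTER_CUBIC)
cv2.imwrite("pics/c1.png",np.hstack([a,b])[:,:,::-1])
s=np.load("pics/scene0.npz")["p"]
a=cv2.resize(s[220:290,265:365],(400,280),interpolation=cv2.INTER_CUBIC)
b=cv2.resize(s[190:260,365:465],(400,280),interpolation=cv2.INTER_CUBIC)
c=cv2.resize(s[280:350,250:350],(400,280),interpolation=cv2.INTER_CUBIC)
d=cv2.resize(p[265:335,180:280],(400,280),interpolation=cv2.INTER_CUBIC)
cv2.imwrite("pics/c2.png",np.vstack([np.hstack([a,b]),np.hstack([c,d])])[:,:,::-1])
E
```

```text
(no output)
```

View pics/c1.png

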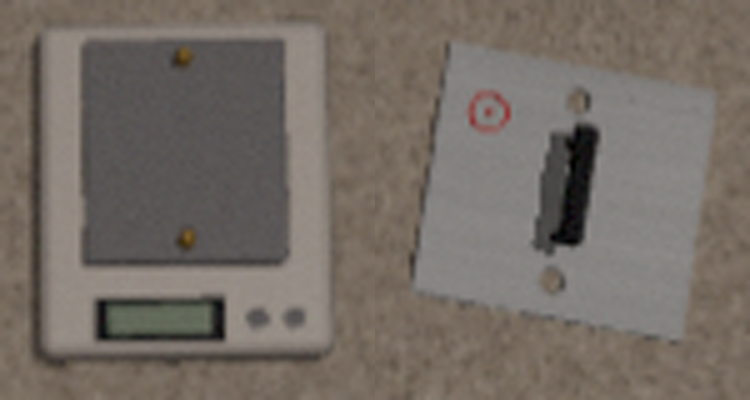

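View pics/c2.png

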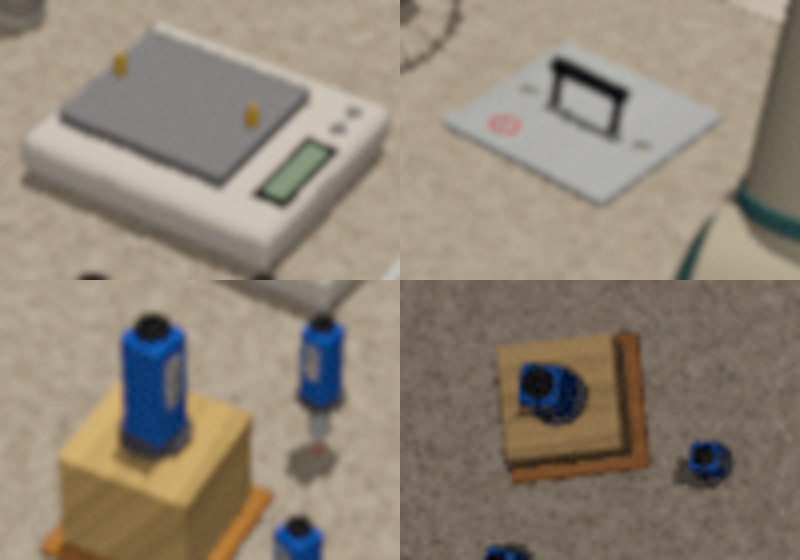

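Run:
```python
from h import *
t=np.load("pics/top0.npz"); p=t["p"]; s=np.load("pics/scene0.npz")["p"]
def cc(img,mask,box,mn=3):
    x0,y0,x1,y1=box; m=np.zeros_like(mask,np.uint8); m[y0:y1,x0:x1]=mask[y0:y1,x0:x1]
    n,l,st,c=cv2.connectedComponentsWithStats(m); return [(st[i,4],c[i].round(2),(l==i).astype(np.uint8)) for i in range(1,n) if st[i,4]>=mn]
def brass(i):
    h=cv2.cvtColor(i,cv2.COLOR_RGB2HSV); return ((h[...,1]>140)&(h[...,0]>12)&(h[...,0]<32)&(h[...,2]>50))
A=[(a,c) for a,c,_ in cc(p,brass(p),(300,225,345,280))]; print("top pins",A)
B=[(a,c) for a,c,_ in cc(s,brass(s),(280,225,350,262))]; print("scene pins",B)
for z in(.053,.057,.061): print(z,onz("top",[c for _,c in A],z).round(4).tolist())
if len(A)==2 and len(B)==2: print(tri([c for _,c in A],[c for _,c in B]).round(4))
# plate
h=cv2.cvtColor(p,cv2.COLOR_RGB2HSV); print("plate hsv",h[320,420],h[285,440],"bg",h[340,390],"carrier",h[250,315],"white",h[282,297])
m=(p[...,2].astype(int)>=p[...,0]-2)&(p[...,2]>90)
L=max(cc(p,m,(395,265,470,345)),key=lambda x:x[0]); con=max(cv2.findContours(L[2],0,1)[0],key=cv2.contourArea)
r=cv2.minAreaRect(con); bp=cv2.boxPoints(r); print(L[0],r); W=onz("top",bp,.005); print(W.round(4).tolist(),W.mean(0),[np.linalg.norm(W[i]-W[i-1]).round(4) for i in range(4)])
red=(p[...,0].astype(int)-p[...,1]>40)
rr=cc(p,red,(405,275,430,300)); M=sum(x[2] for x in rr); c=np.argwhere(M).mean(0)[::-1]; print("ring",c,onz("top",[c],.005))
# carrier
m=(np.abs(p.astype(int).max(2)-p.astype(int).min(2))<14)&(p[...,0]>55)&(p[...,0]<115)
L=max(cc(p,m,(298,225,345,276)),key=lambda x:x[0]); r=cv2.minAreaRect(max(cv2.findContours(L[2],0,1)[0],key=cv2.contourArea)); W=onz("top",cv2.boxPoints(r),.045); print("carrier",r,W.round(4).tolist(),W.mean(0),[np.linalg.norm(W[i]-W[i-1]).round(4) for i in range(4)])
# gauge blue
for n,i,b in(("top",p,(190,270,240,315)),("scene",s,(270,280,305,330))):
    x=[(a,c) for a,c,_ in cc(i,(i[...,2].astype(int)-i[...,0]>50),b,10)]; print(n,x)
```

```text
top pins [(np.int32(6), array([321.5, 231. ])), (np.int32(6), array([322.17, 267.33]))]
scene pins [(np.int32(8), array([294.5, 235.5])), (np.int32(7), array([327.57, 248.71]))]
0.053 [[0.6161, 0.034, 0.053], [0.5166, 0.0299, 0.053]]
0.057 [[0.6151, 0.0341, 0.057], [0.5159, 0.03, 0.057]]
0.061 [[0.6142, 0.0341, 0.061], [0.5153, 0.03, 0.061]]
[[0.6179 0.0346 0.0504 0.0027]
 [0.5182 0.0304 0.0493 0.0023]]
plate hsv [ 10   6 135] [ 10  12 133] bg [ 16  58 102] carrier [ 9 20 89] white [ 15  31 148]
3 ((422.7000427246094, 295.9000244140625), (2.2360680103302, 0.4472135603427887), 63.43495178222656)
[[0.4544, -0.247, 0.005], [0.4549, -0.2481, 0.005], [0.4495, -0.2508, 0.005], [0.4489, -0.2497, 0.005]] [ 0.45192505 -0.24889516  0.005     ] [np.float64(0.0061), np.float64(0.0013), np.float64(0.0061), np.float64(0.0013)]
ring [417.25 286.5 ] [[ 0.4775623  -0.23407668  0.005     ]]
carrier ((321.5, 250.5), (45.0, 41.0), 90.0) [[0.6248, 0.0899, 0.045], [0.6278, -0.0218, 0.045], [0.5038, -0.0238, 0.045], [0.501, 0.0862, 0.045]] [0.5643624  0.03262992 0.045     ] [np.float64(0.1238), np.float64(0.1118), np.float64(0.124), np.float64(0.1099)]
top [(np.int32(46), array([216.37, 292.26]))]
scene [(np.int32(320), array([287.28, 306.19]))]
```

```bash
cat >> h.py <<'E'
def quad(mask):
    n,l,st,c=cv2.connectedComponentsWithStats(mask.astype(np.uint8)); i=1+np.argmax(st[1:,4]); m=(l==i).astype(np.uint8)
    con=max(cv2.findContours(m,0,1)[0],key=cv2.contourArea); hull=cv2.convexHull(con)[:,0].astype(float)
    # fit lines to contour points per side of minAreaRect
    b=cv2.boxPoints(cv2.minAreaRect(con)).astype(float); P=con[:,0].astype(float); L=[]
    for k in range(4):
        a,c=b[k],b[(k+1)%4]; u=(c-a)/np.linalg.norm(c-a); nrm=np.array([-u[1],u[0]]); s=(P-a)@u/np.linalg.norm(c-a); d=np.abs((P-a)@nrm)
        q=P[(s>.1)&(s<.9)&(d<2.5)]; ctr=b.mean(0); 
        vx,vy,x,y=cv2.fitLine(q.astype(np.float32),cv2.DIST_HUBER,0,.01,.01).ravel()
        o=np.array([x,y])-ctr; o=o/np.linalg.norm(o); nn=np.array([-vy,vx]); nn*=np.sign(nn@o); L.append((nn,nn@[x,y]+.5))
    return np.array([np.linalg.solve([L[k-1][0],L[k][0]],[L[k-1][1],L[k][1]]) for k in range(4)])
E
python3 - <<'E'
from h import *
p=np.load("pics/top0.npz")["p"]; s=np.load("pics/scene0.npz")["p"]
def box(m,b): z=np.zeros_like(m); z[b[1]:b[3],b[0]:b[2]]=m[b[1]:b[3],b[0]:b[2]]; return z
h=cv2.cvtColor(cv2.GaussianBlur(p,(3,3),0),cv2.COLOR_RGB2HSV)
m=box((h[...,1]<35)&(h[...,2]>105),(395,265,470,345)); m=cv2.morphologyEx(m.astype(np.uint8),cv2.MORPH_CLOSE,np.ones((3,3)))
q=quad(m); W=onz("top",q,.005); print(q.round(1).tolist(),W.round(4).tolist(),W.mean(0).round(4),[np.linalg.norm(W[i]-W[i-1]).round(4) for i in range(4)])
for i in range(4):
    e=W[i]-W[i-1]; print(np.arctan2(e[1],e[0]).round(4))
# black handle, holes
g=box((h[...,2]<45),(415,280,450,325)); ys,xs=np.nonzero(g); print(len(xs),xs.mean(),ys.mean()); 
r=cv2.minAreaRect(np.c_[xs,ys].astype(np.int32)); print(r); print("handle", onz("top",[[xs.mean(),ys.mean()]],.043), onz("top",[r[0]],.043))
e=onz("top",cv2.boxPoints(r),.043); print(e.round(4).tolist())
# scene plate
h2=cv2.cvtColor(cv2.GaussianBlur(s,(3,3),0),cv2.COLOR_RGB2HSV); print(h2[225,400],h2[205,380])
# refined brass centroid (weighted), scale angle
def w(i,x,y,k=4):
    sub=i[y-k:y+k+1,x-k:x+k+1].astype(float); f=sub[...,0]-sub[...,2]; f=np.clip(f-np.median(f)-12,0,None); Y,X=np.mgrid[y-k:y+k+1,x-k:x+k+1]; return [(f*X).sum()/f.sum(),(f*Y).sum()/f.sum()]
a=[w(p,321,231),w(p,322,267)]; b=[w(s,294,236),w(s,328,249)]
print(a,b); T=tri(a,b); print(T.round(4)); print(T.mean(0), np.arctan2(*(T[0]-T[1])[[1,0]]))
for z in (.053,): P=onz("top",a,z); print(P.round(4),P.mean(0),np.arctan2(*(P[0]-P[1])[[1,0]])); P=onz("scene",b,z); print(P.round(4),P.mean(0),np.arctan2(*(P[0]-P[1])[[1,0]]))
E
```

```text
[[401.3999938964844, 323.29998779296875], [409.6000061035156, 272.3999938964844], [463.29998779296875, 282.6000061035156], [456.0, 333.5]] [[0.3758, -0.1899, 0.005], [0.5164, -0.2132, 0.005], [0.4915, -0.3628, 0.005], [0.3513, -0.339, 0.005]] [ 0.4338 -0.2762  0.005 ] [np.float64(0.1511), np.float64(0.1426), np.float64(0.1517), np.float64(0.1422)]
1.4086
-0.1641
-1.736
2.9738
99 434.6161616161616 301.6666666666667
((434.1905517578125, 301.7932434082031), (5.094777584075928, 22.51059913635254), 8.972626686096191)
handle [[ 0.43291922 -0.27309554  0.043     ]] [[ 0.43255418 -0.27194257  0.043     ]]
[[0.4037, -0.26, 0.043], [0.4635, -0.2704, 0.043], [0.4616, -0.284, 0.043], [0.4019, -0.2735, 0.043]]
[ 23   6 174] [ 18  51 170]
[[np.float64(321.3904761904762), np.float64(230.7079365079365)], [np.float64(322.1488095238095), np.float64(267.1845238095238)]] [[np.float64(294.5842185128983), np.float64(235.1927162367223)], [np.float64(327.65411298315166), np.float64(248.45986124876114)]]
[[0.618  0.0347 0.0515 0.0018]
 [0.5183 0.0303 0.0501 0.0019]]
[0.56815422 0.03254299 0.05079322 0.00183798] 0.04399305122086269
[[0.6169 0.0343 0.053 ]
 [0.517  0.03   0.053 ]] [0.56691365 0.03215462 0.053     ] 0.043463477229083246
[[0.6177 0.0366 0.053 ]
 [0.5171 0.0339 0.053 ]] [0.5674209  0.03523035 0.053     ] 0.02723939069208913
```

Run:
```python
from h import *
st=get_state(); r=R.from_rotvec(st["eef_rot"]).as_matrix(); print(r.round(3)); 
ya=np.arctan2(r[1,1],r[0,1]); print("jaw ang",ya)
tgt=np.pi/2-.166
d=(tgt-ya+np.pi/2)%np.pi-np.pi/2; print("turn rad",d,"units",d/np.radians(5))
print("shift cm",(np.array([.4338,-.2755,.12])-st["tool_pos"])*100)
p=np.load("pics/top0.npz")["p"]; s=np.load("pics/scene0.npz")["p"]
a=cv2.resize(p[275:315,195:245],(800,640)[:2],interpolation=cv2.INTER_CUBIC)[:600]
cv2.imwrite("pics/g.png",cv2.convertScaleAbs(a,alpha=1.8)[:,:,::-1])
# tall gauge cap in both views
def cen(i,b,th):
    x0,y0,x1,y1=b; m=i[y0:y1,x0:x1].max(2)<th; Y,X=np.nonzero(m); return [X.mean()+x0,Y.mean()+y0],len(X)
print(cen(p,(208,284,223,300),40),cen(s,(280,286,297,296),40))
```

```text
[[ 0.962  0.271 -0.   ]
 [ 0.271 -0.962  0.002]
 [ 0.    -0.002 -1.   ]]
jaw ang -1.296014716737174
turn rad -0.4407816100577229 units -5.050985188657744
shift cm [27.78742485 27.74599579 -8.47154686]
([np.float64(214.64), np.float64(292.4)], 50) ([np.float64(287.54545454545456), np.float64(291.54545454545456)], 22)
```

View pics/g.png

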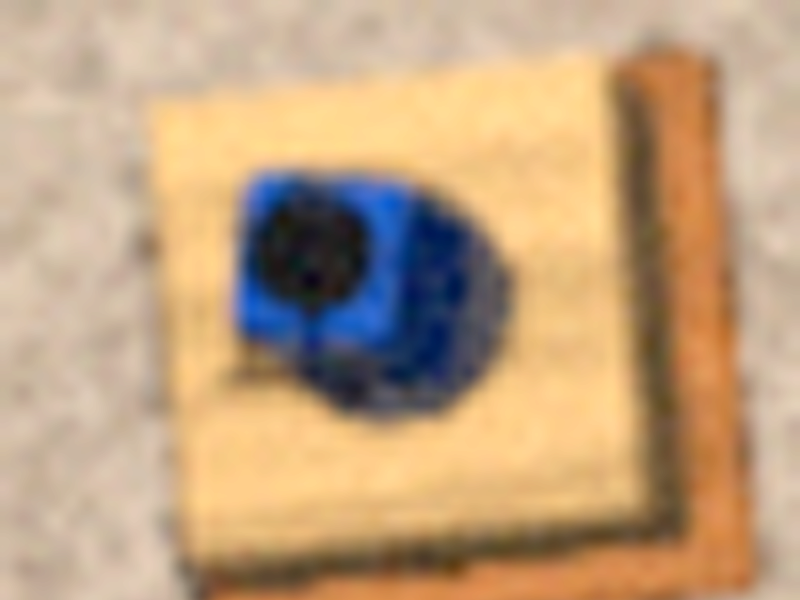

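Emit:
drive_tool:
  plan: [14,14,-2,0,0,-2.5,1,27.8,27.7,-6,0,0,-5.05,1,27.8,27.7,-6,0,0,-5.05,1,27.8,27.7,-6,0,0,-5.05,1,27.8,27.7,-6,0,0,-5.05,1,27.8,27.7,-6,0,0,-5.05,1,27.8,27.7,-8.5,0,0,-5.05,1,27.8,27.7,-8.5,0,0,-5.05,1]

```text
clock: 0.77
tool_pos: [0.3851, -0.3242, 0.1426]
eef_rot: [-3.13, 0.261, -0.001]
force: [0.7, -0.5, 0.2]
finger_gap: 0.0943
```

Run:
```python
from h import *
p=np.load("pics/top0.npz")["p"]
q=np.array([[248,175],[415,185],[400,345],[237,335]])/16+[195,275]
W=onz("top",q,.142); print(W.round(4).tolist(),W.mean(0),[np.linalg.norm(W[i]-W[i-1]).round(4) for i in range(4)])
for i in range(4): e=W[i]-W[i-1]; print(np.arctan2(e[1],e[0]).round(3))
q=np.array([[152,103],[612,60],[645,515],[195,565]])/16+[195,275]
W=onz("top",q,.070); print("stand",W.round(4).tolist(),W.mean(0),[np.linalg.norm(W[i]-W[i-1]).round(4) for i in range(4)])
print("cap",onz("top",[[214.6,291]],.148), tri([[214.6,291]],[[287.5,291.5]]))
for n,px in (("mug",[279,192]),("salt",[346,183])): print(n,onz("top",[px],.088))
print("mini",onz("top",[[257,311],[206,337]],.05))
```

```text
[[0.4481, 0.3076, 0.142], [0.4473, 0.2815, 0.142], [0.4223, 0.2824, 0.142], [0.4232, 0.3077, 0.142]] [0.43523659 0.29481545 0.142     ] [np.float64(0.0249), np.float64(0.026), np.float64(0.0249), np.float64(0.0253)]
-0.007
-1.604
3.106
1.536
stand [[0.4683, 0.3377, 0.07], [0.4774, 0.2628, 0.07], [0.4031, 0.2534, 0.07], [0.3931, 0.326, 0.07]] [0.43544954 0.29497959 0.07      ] [np.float64(0.0761), np.float64(0.0755), np.float64(0.0749), np.float64(0.0732)]
cap [[0.4351192  0.29552189 0.148     ]] [[0.43762788 0.297512   0.14329286 0.00448712]]
mug [[0.71195909 0.15067777 0.088     ]]
salt [[ 0.74235365 -0.02843871  0.088     ]]
mini [[0.39620398 0.19874268 0.05      ]
 [0.32506325 0.32871598 0.05      ]]
```

Emit:
drive_tool:
  plan: [2.5,2.4,-1,0,0,0,1,4.9,4.85,-3,0,0,0,1,4.9,4.85,-5,0,0,0,1,4.9,4.85,-5,0,0,0,1]

```text
clock: 1.1
tool_pos: [0.4327, -0.272, 0.089]
eef_rot: [-3.126, 0.254, 0.009]
force: [-1.1, 0.3, -0.3]
finger_gap: 0.0937
```

Run:
```python
from h import *
st=get_state(); r=R.from_rotvec(st["eef_rot"]).as_matrix(); print(st["tool_pos"],st["dq"].round(3)); 
print("jaw ang",np.arctan2(r[1,1],r[0,1]), "z axis",r[:,2],"want",np.pi/2-.166)
s,d=grab_frame("scene"); crop(s,340,130,140,110,5,"pics/s1.png")
```

```text
[ 0.4326885  -0.27202747  0.08899715] [-0.048 -0.034 -0.049 -0.016  0.063 -0.005]
jaw ang -1.733019994591611 z axis [-0.00527301  0.00616344 -0.9999671 ] want 1.4047963267948966
```

View pics/s1.png

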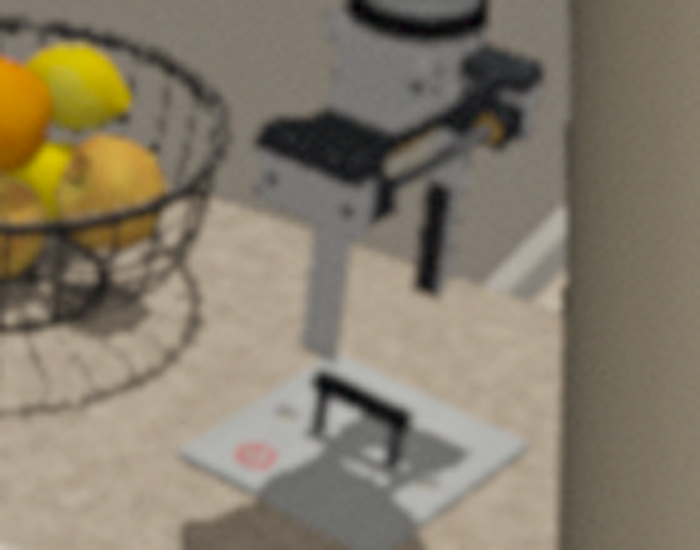

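The fingers sit above and on either side of the handle, so I'll descend and close.

Emit:
drive_tool:
  plan: [0.1,-0.3,-3.5,0,0,0,1,0.1,-0.3,-6,0,0,0,1,0.1,-0.3,-7.0,0,0,0,1,0.1,-0.3,-7.0,0,0,0,0.3,0.1,-0.3,-7.0,0,0,0,0,0.1,-0.3,-7.0,0,0,0,0,0.1,-0.3,-7.0,0,0,0,0,0.1,-0.3,-7.0,0,0,0,0]

```text
clock: 1.82
tool_pos: [0.4347, -0.2777, 0.0221]
eef_rot: [-3.129, 0.257, 0.002]
force: [-1.0, -0.1, -0.1]
finger_gap: 0.064
```

Emit:
drive_tool:
  plan: [0,0,0,0,0,0,0,0,0,0,0,0,0,0,0,0,0,0,0,0,0,0,0,0,0,0,0,0]

```text
clock: 2.15
tool_pos: [0.4348, -0.2777, 0.0223]
eef_rot: [-3.129, 0.257, 0.002]
force: [-1.2, 0.2, 0.2]
finger_gap: 0.0374
```

Emit:
drive_tool:
  plan: [0,0,-0.5,0,0,0,0,0,0,-0.5,0,0,0,0,0,0,-0.5,0,0,0,0,0,0,-0.5,0,0,0,0,0,0,-0.5,0,0,0,0,0,0,-0.5,0,0,0,0]

```text
clock: 2.65
tool_pos: [0.4344, -0.2774, 0.0168]
eef_rot: [-3.129, 0.257, 0.003]
force: [-0.1, 0.0, -3.7]
finger_gap: 0.0116
```

Emit:
drive_tool:
  plan: [0,0,1.5,0,0,0,0,0,0,4.5,0,0,0,0,0,0,8,0,0,0,0,0,0,11,0,0,0,0,0,0,12,0,0,0,0,0,0,12,0,0,0,0]

```text
clock: 3.15
tool_pos: [0.4359, -0.2788, 0.1392]
eef_rot: [3.13, -0.257, 0.004]
force: [-0.2, 0.0, -5.0]
finger_gap: 0.0118
```

Run:
```python
from h import *
st=get_state(); r=R.from_rotvec(st["eef_rot"]).as_matrix(); print(st["tool_pos"],st["force"],st["finger_gap"]); 
print("jaw ang",np.arctan2(r[1,1],r[0,1])+np.pi-np.pi/2, "z axis",r[:,2])
s,d=grab_frame("scene"); p,dt=grab_frame("top"); np.savez("pics/2.npz",s=s,p=p,d=d,dt=dt)
a=cv2.resize(s[140:250,350:490],None,fx=3,fy=3);b=cv2.resize(p[240:350,385:505],None,fx=3,fy=3)
cv2.imwrite("pics/l2.png",np.hstack([a,b])[:,:,::-1])
```

```text
[ 0.4359029  -0.27878674  0.13917053] [-0.20959519  0.01058331 -5.00172043] 0.011825280050819125
jaw ang -0.1638327978564993 z axis [ 0.00267089 -0.001503   -0.9999953 ]
```

View pics/l2.png

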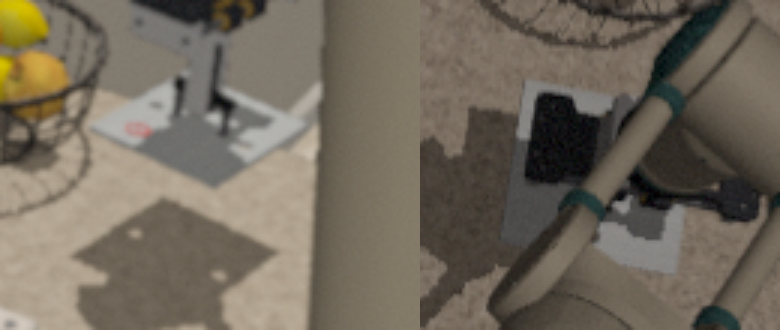

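Emit:
drive_tool:
  plan: [1,2.5,0,0,0,0.2,0,2.6,6.2,0,0,0,0.5,0,4.2,10,0,0,0,0.8,0,5.8,13.8,0,0,0,1.1,0,7.4,17.6,0,0,0,1.4,0,9,21.4,0,0,0,1.7,0,10.4,25,0,0,0,2,0,11.6,27.5,0,0,0,2.3,0]

```text
clock: 3.92
tool_pos: [0.5479, 0.002, 0.1323]
eef_rot: [-3.135, -0.062, 0.016]
force: [0.5, -0.0, -3.6]
finger_gap: 0.0118
```

```bash
cat > st.py <<'E'
from h import *
st=get_state(); r=R.from_rotvec(st["eef_rot"]).as_matrix(); print(st["clock"],st["tool_pos"].round(4),st["force"].round(2),round(st["finger_gap"],4),"dqmax",abs(st["dq"]).max().round(3)); 
print("yaw(jaw-90)",((np.arctan2(r[1,1],r[0,1])+np.pi/2+np.pi/2)%np.pi-np.pi/2).round(4), "z axis",r[:,2].round(4))
E
python3 st.py
```

```text
3.9167 [0.5479 0.002  0.1323] [ 0.52 -0.02 -3.57] 0.0118 dqmax 0.563
yaw(jaw-90) 0.0397 z axis [-0.0103  0.0054 -0.9999]
```

Emit:
drive_tool:
  plan: [1.5,2.6,0,0,0,0,0,1.95,3.1,-1,0,0,0,0,1.95,3.1,-1.5,0,0,0,0,1.95,3.1,-2,0,0,0,0,1.95,3.1,-2,0,0,0,0,1.95,3.1,-2,0,0,0,0]

```text
clock: 4.42
tool_pos: [0.566, 0.0317, 0.1111]
eef_rot: [-3.136, -0.06, 0.021]
force: [-0.4, -0.2, -3.6]
finger_gap: 0.0116
```

```bash
python3 st.py
python3 - <<'E'
from h import *
s,d=grab_frame("scene"); p,dt=grab_frame("top"); np.savez("pics/3.npz",s=s,p=p,d=d,dt=dt)
a=cv2.resize(s[190:300,260:390],None,fx=3,fy=3,interpolation=2);b=cv2.resize(p[200:310,270:390],None,fx=3,fy=3,interpolation=2)
cv2.imwrite("pics/l3.png",np.hstack([a,b])[:,:,::-1])
E
```

```text
4.4167 [0.566  0.0317 0.1111] [-0.36 -0.24 -3.63] 0.0116 dqmax 0.024
yaw(jaw-90) 0.0381 z axis [-0.0133  0.005  -0.9999]
```

View pics/l3.png

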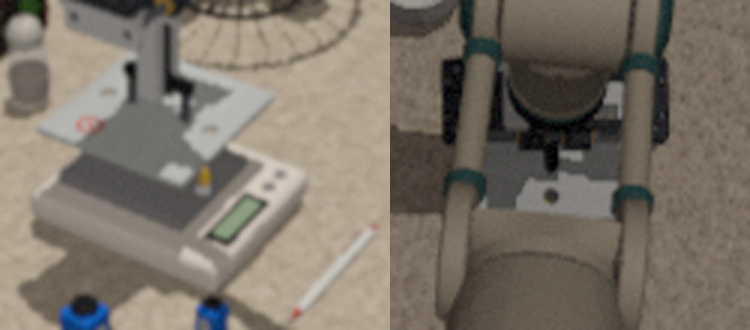

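Run:
```python
from h import *
z=np.load("pics/3.npz"); s,p=z["s"],z["p"]
a=cv2.resize(s[212:242,285:345],None,fx=10,fy=10,interpolation=2)
b=cv2.resize(p[250:280,303:343],None,fx=10,fy=10,interpolation=2)
cv2.imwrite("pics/l3b.png",np.vstack([a,np.hstack([b,np.zeros((300,200,3),np.uint8)])])[:,:,::-1])
```

```text
(no output)
```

View pics/l3b.png

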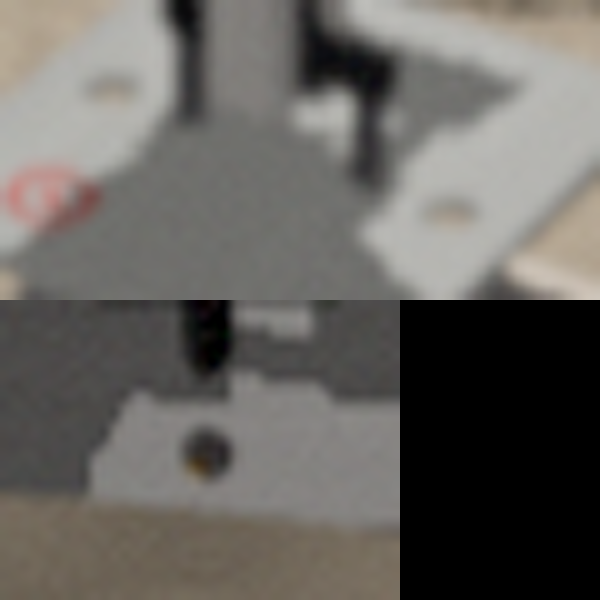

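Run:
```python
from h import *
zt=.0943+.005
f=lambda x,y,x0,y0:[x0+(x+.5)/10-.5,y0+(y+.5)/10-.5]
H=[f(112,87,285,212),f(450,210,285,212)]
A=onz("scene",H,zt); print("scene holes",A.round(4).tolist(),A.mean(0),np.linalg.norm(A[0]-A[1]),np.arctan2(*(A[0]-A[1])[[1,0]]))
T=onz("top",[f(207,152,303,250)],zt); print("top near hole",T, onz("top",[f(207,152,303,250)],zt-.003))
print(tri([f(207,152,303,250)],[H[1]]))
st=get_state()["tool_pos"]; print("expected hole near", st[:2]-.05*np.array([np.cos(.038),np.sin(.038)]))
print("ring",onz("scene",[f(52,195,285,212)],zt))
```

```text
scene holes [[0.6151, 0.0342, 0.0993], [0.5162, 0.0289, 0.0993]] [0.56567402 0.03152279 0.0993    ] 0.09904666883915862 0.05389686131542834
top near hole [[0.51593367 0.0279866  0.0993    ]] [[0.51643268 0.02793494 0.0963    ]]
[[0.51631631 0.02811906 0.09875118 0.00064175]]
expected hole near [0.51715775 0.0299102 ]
ring [[0.59916948 0.08051955 0.0993    ]]
```

Emit:
drive_tool:
  plan: [0.12,0.25,-1,-0.06,-0.15,0,0,0.12,0.25,-2.2,-0.06,-0.15,0,0,0.12,0.25,-2.9,-0.06,-0.15,0,0,0.12,0.25,-2.9,-0.06,-0.15,0,0,0.12,0.25,-2.9,-0.06,-0.15,0,0,0.12,0.25,-2.9,-0.06,-0.15,0,0]

```text
clock: 5.02
tool_pos: [0.5689, 0.034, 0.084]
eef_rot: [3.141, 0.059, 0.006]
force: [-0.7, 0.1, -4.8]
finger_gap: 0.0119
```

```bash
python3 st.py
python3 - <<'E'
from h import *
s,d=grab_frame("scene"); p,dt=grab_frame("top"); np.savez("pics/4.npz",s=s,p=p,d=d,dt=dt)
a=cv2.resize(s[218:258,275:345],None,fx=8,fy=8,interpolation=2)
b=cv2.resize(p[250:280,303:343],None,fx=8,fy=8,interpolation=2)
cv2.imwrite("pics/l4.png",np.vstack([a,np.hstack([b,np.zeros((240,240,3),np.uint8)])])[:,:,::-1])
E
```

```text
5.0167 [0.5689 0.034  0.084 ] [-0.7   0.12 -4.82] 0.0119 dqmax 0.006
yaw(jaw-90) 0.0376 z axis [ 4.1e-03 -2.0e-04 -1.0e+00]
```

View pics/l4.png

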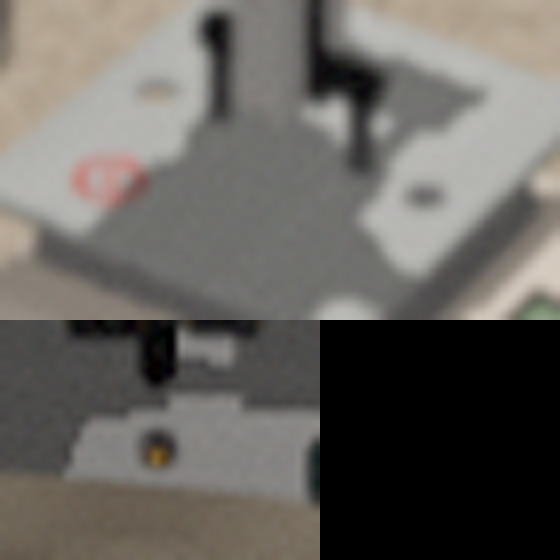

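Emit:
drive_tool:
  plan: [0,0,-0.5,0,0,0,0,0,0,-0.8,0,0,0,0,0,0,-1.2,0,0,0,0,0,0,-1.2,0,0,0,0]

```text
clock: 5.45
tool_pos: [0.5682, 0.0342, 0.0711]
eef_rot: [3.141, 0.059, 0.004]
force: [-0.4, -0.0, -5.1]
finger_gap: 0.0119
```

```bash
python3 st.py
```

```text
5.45 [0.5682 0.0342 0.0711] [-0.43 -0.02 -5.11] 0.0119 dqmax 0.013
yaw(jaw-90) 0.0378 z axis [ 2.4e-03 -1.0e-04 -1.0e+00]
```

Emit:
drive_tool:
  plan: [0,0,-0.4,0,0,0,0,0,0,-0.7,0,0,0,0,0,0,-0.95,0,0,0,0,0,0,-0.95,0,0,0,0]

```text
clock: 5.78
tool_pos: [0.568, 0.0343, 0.0619]
eef_rot: [3.141, 0.06, 0.003]
force: [-1.4, -0.3, -0.2]
finger_gap: 0.0115
```

```bash
python3 st.py
```

```text
5.7833 [0.568  0.0343 0.0619] [-1.44 -0.27 -0.25] 0.0115 dqmax 0.002
yaw(jaw-90) 0.0379 z axis [ 0.002 -0.    -1.   ]
```

Emit:
drive_tool:
  plan: [0,0,0,0,0,0,1,0,0,0,0,0,0,1,0,0,0,0,0,0,1,0,0,0,0,0,0,1,0,0,2,0,0,0,1,0,0,5.5,0,0,0,1,0,0,9.5,0,0,0,1,0,0,13.5,0,0,0,1]

```text
clock: 6.45
tool_pos: [0.5675, 0.0343, 0.198]
eef_rot: [-3.141, -0.059, -0.001]
force: [1.1, -0.1, 0.4]
finger_gap: 0.0617
```

```bash
python3 st.py
python3 - <<'E'
from h import *
s,d=grab_frame("scene"); p,dt=grab_frame("top"); np.savez("pics/5.npz",s=s,p=p,d=d,dt=dt)
a=cv2.resize(s[190:300,260:390],None,fx=3,fy=3,interpolation=2);b=cv2.resize(p[200:310,270:390],None,fx=3,fy=3,interpolation=2)
cv2.imwrite("pics/l5.png",np.hstack([a,b])[:,:,::-1])
E
```

```text
6.45 [0.5675 0.0343 0.198 ] [ 1.09 -0.07  0.42] 0.0617 dqmax 1.088
yaw(jaw-90) 0.0379 z axis [ 7.e-04  0.e+00 -1.e+00]
```

View pics/l5.png

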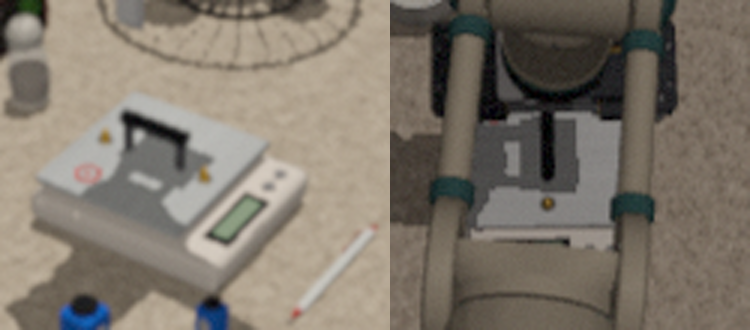

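The plate is seated flush with both brass pins showing through it, the near one at (547,203) in the top crop. Next is the gauge.

Emit:
drive_tool:
  plan: [-1,2.5,0.3,0,0,-0.1,1,-2.8,5.8,0.3,0,0,-0.2,1,-4.6,9.3,0.3,0,0,-0.3,1,-6.4,12.9,0.3,0,0,-0.4,1,-8.2,16.5,0.3,0,0,-0.5,1,-10,20.1,0.3,0,0,-0.6,1,-11.8,23.5,0.3,0,0,-0.66,1,-13.1,26,0.3,0,0,-0.66,1]

```text
clock: 7.22
tool_pos: [0.4397, 0.2964, 0.2069]
eef_rot: [3.14, -0.029, 0.025]
force: [-0.2, -0.7, -0.7]
finger_gap: 0.0943
```

Emit:
drive_tool:
  plan: [0,0,0,0,0,0,1,0,0,0,0,0,0,1]

```text
clock: 7.38
tool_pos: [0.4386, 0.2974, 0.2064]
eef_rot: [3.14, -0.023, 0.024]
force: [0.0, -1.0, -0.7]
finger_gap: 0.0944
```

```bash
python3 st.py
python3 - <<'E'
from h import *
s,d=grab_frame("scene"); p,dt=grab_frame("top"); np.savez("pics/6.npz",s=s,p=p,d=d,dt=dt)
a=cv2.resize(s[220:360,220:350],None,fx=3,fy=3,interpolation=2);b=cv2.resize(p[220:360,170:300],None,fx=3,fy=3,interpolation=2)
cv2.imwrite("pics/l6.png",np.hstack([a,b])[:,:,::-1])
E
```

```text
7.3833 [0.4386 0.2974 0.2064] [ 0.   -1.03 -0.74] 0.0944 dqmax 0.049
yaw(jaw-90) -0.0149 z axis [ 0.0156 -0.0015 -0.9999]
```

View pics/l6.png

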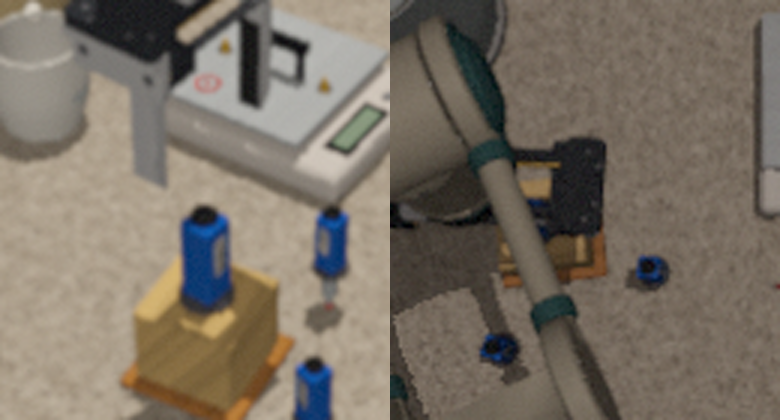

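Emit:
drive_tool:
  plan: [-0.28,-0.2,-2,0,0.17,0,1,-0.28,-0.2,-5,0,0.17,0,1,-0.28,-0.2,-8.5,0,0.17,0,1,-0.28,-0.2,-10.5,0,0.17,0,1,-0.28,-0.2,-11,0,0.17,0,1,-0.28,-0.2,-11,0,0.17,0,1]

```text
clock: 7.98
tool_pos: [0.4371, 0.2918, 0.0951]
eef_rot: [3.137, -0.032, -0.003]
force: [-0.5, -0.7, 0.6]
finger_gap: 0.0939
```

```bash
python3 st.py
```

```text
7.9833 [0.4371 0.2918 0.0951] [-0.48 -0.69  0.59] 0.0939 dqmax 0.055
yaw(jaw-90) -0.0204 z axis [-0.0017 -0.0041 -1.    ]
```

Pose is good: the tool is upright and within 3 mm. I'll nudge y and close.

Emit:
drive_tool:
  plan: [-0.1,0.3,0,0,0,0,0,-0.1,0.3,0,0,0,0,0,-0.1,0.3,0,0,0,0,0,-0.1,0.3,0,0,0,0,0,-0.1,0.3,0,0,0,0,0,-0.1,0.3,0,0,0,0,0,-0.1,0.3,0,0,0,0,0,-0.1,0.3,0,0,0,0,0]

```text
clock: 8.65
tool_pos: [0.436, 0.2949, 0.0952]
eef_rot: [3.137, -0.032, -0.002]
force: [-0.4, 0.8, 0.1]
finger_gap: 0.044
```

Emit:
drive_tool:
  plan: [0,0,0,0,0,0,0,0,0,0,0,0,0,0,0,0,0,0,0,0,0]

```text
clock: 8.9
tool_pos: [0.4363, 0.2963, 0.0954]
eef_rot: [3.14, -0.033, -0.001]
force: [-0.7, 2.5, -1.9]
finger_gap: 0.0261
```

```bash
python3 st.py
```

```text
8.9 [0.4363 0.2963 0.0954] [-0.74  2.52 -1.87] 0.0261 dqmax 0.009
yaw(jaw-90) -0.0211 z axis [-9.e-04 -1.e-03 -1.e+00]
```

Emit:
drive_tool:
  plan: [0,0,0,0,0,0,0,0,0,2,0,0,0,0,0,0,5,0,0,0,0,0,0,8.5,0,0,0,0,0,0,11,0,0,0,0,0,0,11,0,0,0,0]

```text
clock: 9.4
tool_pos: [0.4392, 0.2975, 0.2104]
eef_rot: [-3.139, 0.033, -0.013]
force: [1.0, 0.1, -1.5]
finger_gap: 0.0258
```

```bash
python3 st.py
python3 - <<'E'
from h import *
s,d=grab_frame("scene"); np.savez("pics/7.npz",s=s,d=d)
crop(s,220,200,140,140,4,"pics/l7.png")
E
```

```text
9.4 [0.4392 0.2975 0.2104] [ 0.97  0.06 -1.47] 0.0258 dqmax 0.096
yaw(jaw-90) -0.0209 z axis [ 0.0083  0.0027 -1.    ]
```

View pics/l7.png

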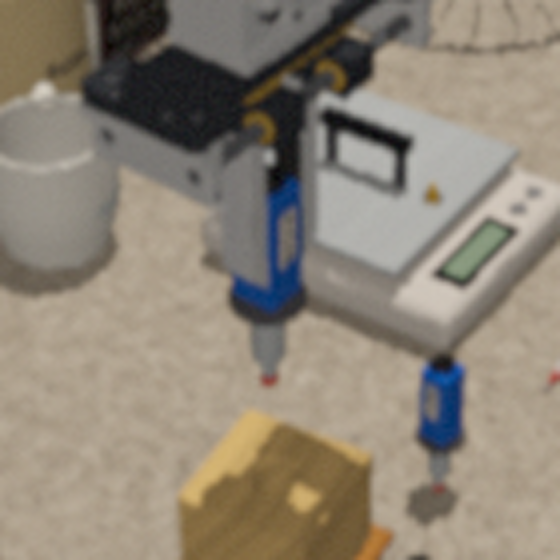

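Emit:
drive_tool:
  plan: [2,-2.6,0,0,0.1,0,0,4.3,-5.7,0,0,0.1,0,0,6.6,-8.7,0,0,0.1,0,0,8.9,-11.8,0,0,0.1,0,0,11.2,-14.8,0,0,0.1,0,0,13.5,-17.9,0,0,0.1,0,0,15.4,-20.4,-1,0,0.1,0,0,16.2,-21.4,-2,0,0.1,0,0]

```text
clock: 10.12
tool_pos: [0.6013, 0.0784, 0.1845]
eef_rot: [3.139, -0.038, -0.01]
force: [-0.5, 0.4, -2.6]
finger_gap: 0.0261
```

Emit:
drive_tool:
  plan: [0,0,0,0,0,0,0,0,0,0,0,0,0,0]

```text
clock: 10.28
tool_pos: [0.5992, 0.0777, 0.181]
eef_rot: [3.139, -0.041, -0.022]
force: [-0.5, 0.0, -2.0]
finger_gap: 0.0257
```

```bash
python3 st.py
python3 - <<'E'
from h import *
s=np.load("pics/7.npz")["s"]; print("tip check", onz("scene",[[286.6,294.6]],.2104-.0254-.05))
E
```

```text
10.2833 [0.5992 0.0777 0.181 ] [-0.49  0.03 -1.99] 0.0257 dqmax 0.037
yaw(jaw-90) -0.026 z axis [-0.014  -0.002  -0.9999]
tip check [[0.44141829 0.29942186 0.135     ]]
```

Emit:
drive_tool:
  plan: [0.1,0.55,-0.5,0,-0.15,0,0,0.1,0.55,-1.5,0,-0.15,0,0,0.1,0.55,-2.5,0,-0.15,0,0,0.1,0.55,-3.2,0,-0.15,0,0,0.1,0.55,-3.2,0,-0.15,0,0,0.1,0.55,-3.2,0,-0.15,0,0]

```text
clock: 10.78
tool_pos: [0.5996, 0.0837, 0.1485]
eef_rot: [3.139, -0.04, -0.003]
force: [0.6, 1.3, -2.2]
finger_gap: 0.0262
```

```bash
python3 st.py
python3 - <<'E'
from h import *
s,d=grab_frame("scene"); p,dt=grab_frame("top"); np.savez("pics/8.npz",s=s,p=p)
a=cv2.resize(s[180:280,250:350],None,fx=5,fy=5,interpolation=2);
cv2.imwrite("pics/l8.png",a[:,:,::-1])
E
```

```text
10.7833 [0.5996 0.0837 0.1485] [ 0.58  1.28 -2.18] 0.0262 dqmax 0.025
yaw(jaw-90) -0.0252 z axis [-0.0022 -0.0021 -1.    ]
```

View pics/l8.png

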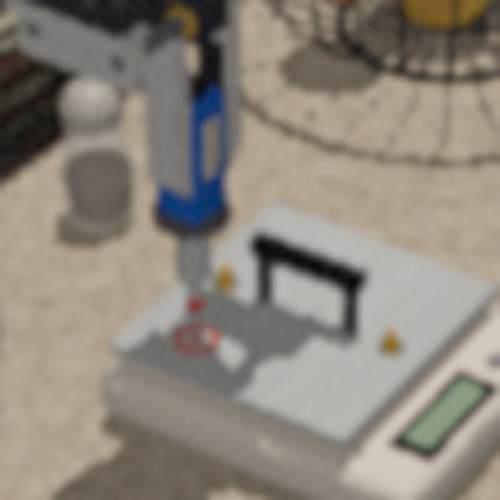

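Run:
```python
from h import *
f=lambda x,y:[250+(x+.5)/5-.5,180+(y+.5)/5-.5]
print("ball",onz("scene",[f(196,304)],.0731)); print("ring",onz("scene",[f(197,340)],.05))
```

```text
ball [[0.59955319 0.08470172 0.0731    ]]
ring [[0.60003739 0.08396332 0.05      ]]
```

Emit:
drive_tool:
  plan: [0,0,-0.6,0,0,0,0,0,0,-1.2,0,0,0,0,0,0,-1.6,0,0,0,0,0,0,-2,0,0,0,0,0,0,-2,0,0,0,0,0,0,-2,0,0,0,0]

```text
clock: 11.38
tool_pos: [0.6002, 0.0834, 0.1293]
eef_rot: [3.139, -0.04, -0.001]
force: [-1.6, 0.4, -0.6]
finger_gap: 0.026
```

```bash
python3 st.py
```

```text
11.3833 [0.6002 0.0834 0.1293] [-1.63  0.39 -0.59] 0.026 dqmax 0.007
yaw(jaw-90) -0.0258 z axis [-0.001  -0.0021 -1.    ]
```

Emit:
drive_tool:
  plan: [0,0,-0.2,0,0,0,0,0,0,-0.4,0,0,0,0,0,0,-0.55,0,0,0,0,0,0,-0.55,0,0,0,0,0,0,-0.55,0,0,0,0,0,0,-0.55,0,0,0,0]

```text
clock: 11.88
tool_pos: [0.6004, 0.0834, 0.1241]
eef_rot: [3.139, -0.04, -0.0]
force: [-1.0, -0.3, 0.4]
finger_gap: 0.0257
```

```bash
python3 st.py
python3 - <<'E'
from h import *
F=[]
s,d=grab_frame("scene"); F.append(get_state()["force"]); p,dt=grab_frame("top"); F.append(get_state()["force"]); print(np.round(F,2)); np.savez("pics/9.npz",s=s,p=p)
a=cv2.resize(s[190:270,250:350],None,fx=7,fy=7,interpolation=2);
cv2.imwrite("pics/l9.png",a[:,:,::-1])
E
```

```text
11.8833 [0.6004 0.0834 0.1241] [-1.03 -0.34  0.36] 0.0257 dqmax 0.002
yaw(jaw-90) -0.0258 z axis [-3.0e-04 -2.1e-03 -1.0e+00]
[[-0.2   0.12  0.71]
 [-1.24 -0.31  1.96]]
```

View pics/l9.png

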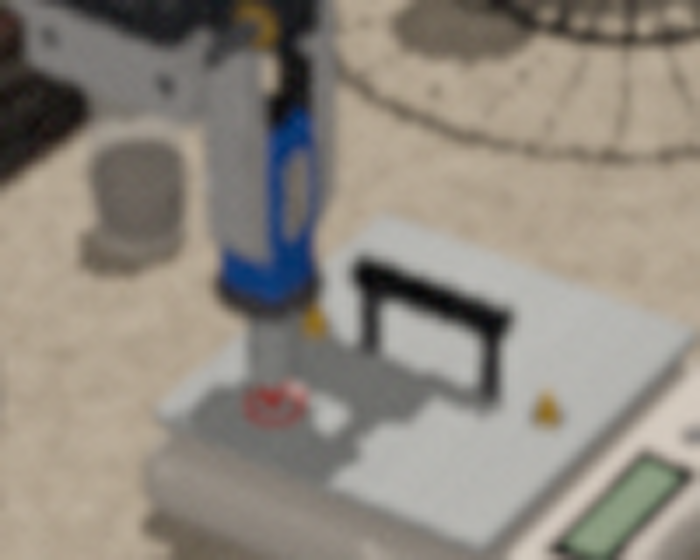

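```bash
python3 - <<'E'
from h import *
x,y,z=get_state()["tool_pos"]
q=proj("scene",[[x,y,z-.0254],[x,y,z-.0254+.006],[x,y,z-.0604],[x,y,.05]]); print(((q-[250,190]+.5)*7-.5).round(0).tolist())
F=[]
for i in range(16): grab_frame("scene"); F.append(get_state()["force"])
print(np.mean(F,0),np.std(F,0));
E
python3 st.py
```

```text
[[274.0, 295.0], [273.0, 281.0], [275.0, 374.0], [276.0, 405.0]]
[0.08349526 0.17163177 1.11755247] [0.51927804 0.34004221 0.58488807]
12.7833 [0.6003 0.0833 0.1238] [-0.05 -0.14  0.47] 0.0257 dqmax 0.002
yaw(jaw-90) -0.0258 z axis [-7.e-04 -2.e-03 -1.e+00]
```

```bash
python3 -c "
from plant import *
print(job_done())"; python3 st.py
```

```text
the job is handed in; nothing more can be done
None
the job is handed in; nothing more can be done
```

The job is handed in at about 12.8 s of the 58 s allowed. The hand-in gives no verdict, so the results below are my own checks.

**Plate:** I picked it up by its handle, lowered it over both pins and let go. The wrist force returned to about zero when it seated, and both brass pins showed through its holes.

**Gauge:** I took the largest of the look-alikes from the wooden stand, raised it about 11 cm and stood its tip in the red ring. Then I pressed and stopped there, still holding it.

**Last checks:**

| Check | Reading | Required |
|---|---|---|
| Tip to ring centre, before the press | about 1 mm (scene camera) | under 9 mm |
| Upright (tool axis) | within 0.2° | within 8° |
| Plunger, worked out from tool height | about 6–6.5 mm in | 3–10.5 mm |
| Pressing force, averaged over 0.8 s | about 2.9 N | 1–8 N |

- **Disagreements:** The two cameras differed by 2–4 mm on the pins and the gauge. I lined the plate up using the holes and pins seen together, and checked tip and ring in one camera. Single force readings were noisy, by about ±0.6 N.
- **Not measured:** I did not re-measure the plate's flushness or the mug, salt shaker and pen at the end. The last picture shows the plate lying flat, and I kept clear of all three.

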